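# Wedge a lens carrier into a tapered dovetail way

## Task

Pick up the black lens carrier by its grip block, set its dovetail foot flat on the open end of the dovetail way with the lens leading, and slide it in under the cheeks until it wedges. Snug it tight with a steady push of about 15 N straight along the way (under 10 N leaves it loose, over 20 N strains the sprung brass gib), with the foot free to bear on the steel cheek, so that it stays wedged after you let go. Leave the other things on the bench alone.

Things in the scene. Friction and masses are not known exactly. Their poses are not given: they have to be found in the camera images.
- way: Dovetail way fixed to the bench: grey base plate 190 (x) x 116 (y) x 14 mm; its top is the sliding floor. Origin: centre of its underside, on the bench; +x is the direction in which the carrier slides in, z up. A rigid dark steel cheek (-y side) is parallel to x; it meets the floor at y = -28 mm. Opposite it (+y) is a tapered brass gib. Both stand 15 mm over the floor and overhang 30 degrees.
- run_up (a point): Middle of the open, flat run-up of the way's floor, at x = -60 mm, y = 0 in the way's frame and 14 mm above the bench (on the floor). No cheeks from x = -95 to -20 mm, so the carrier can be set down here. The cheeks run from x = -20 (mouth, slot about 61 mm wide at the floor) to +90 mm. Axes as the way's.
- way_seat (a point): On the way's floor (14 mm above the bench) at x = +30 mm, y = 0 of the way: with the gib at its nominal set, the carrier's origin is here when its foot first touches both sides. The gib, which closes in 1 mm per 10 mm of x, is set up to 2 mm narrower or wider than nominal (unknown), so first touch comes up to 20 mm before or after this point. Axes as the way's.
- gib (a joint): How far the sprung brass gib strip is pressed back sideways by the carrier, in m: 0 = loose; spring about 20 N per mm sideways, stop at 2.5 mm. Sliding faces are oiled (friction about 0.25). About 0.8 mm after a 15 N push on the carrier. Past first touch the push needed rises softly, about 1 to 2.5 N for each mm of the carrier's travel; friction then holds the carrier where it was left.
- carrier: Lens carrier, about 250 g, 60 (x) x 59 (y) x 66 mm. Origin: centre of its underside; +x is the narrow end with the lens ring, which leads into the way; z up. Dark parts: plate 60 x 52 mm, 20 to 26 mm up, and grip block behind the lens. Foot, plate and block end flush at the rear (x = -30 mm): a flat face to push on. Lens ring: 34 mm across, at x = +20 mm, 26 to 60 mm up.
- foot (a point): The carrier's origin again, under the aluminium dovetail foot, which is 14 mm high and widest at the bottom (flanks lean 30 degrees). Its -y flank is straight (bottom edge at y = -28 mm) and belongs on the steel cheek; its +y flank is tapered 1 in 10 (bottom edge at y = +31 mm at the rear, +28 mm in the middle, +25 mm at the lens end). Axes as the carrier's.
- carrier_grip (a point): Where to grasp the carrier: in the grip block, 26 mm along x, 22 mm across y (close the fingers across y), reaching from 26 to 66 mm above the carrier's underside. The point lies at x = -17 mm, y = 0, 50 mm above the underside. Axes as the carrier's.
- microscope_spot (a point): On the bench under the middle of the big cream stereo microscope at the right, part of the furniture: it fills about x = 0.39 to 0.73, y = -0.58 to -0.31 and stands up to 0.49 m high. Keep the arm and gripper clear of it; from the far right, draw the arm in towards the base before swinging across.
- buffer_2: Bystander: bottle with blue cap, 56 mm diameter, 115 mm high, origin under its middle. Leave alone.
- tape_yellow: Bystander: roll of yellow tape lying flat, 76 mm diameter, 19 mm high, origin under its middle. Leave alone.
- petri_4: Bystander: petri dish with pink filling, 91 mm diameter, 15 mm high, origin under its middle. Leave alone.
- timer: Bystander: small white bench timer with blue buttons, 67 x 63 x 18 mm, origin under its middle. Leave alone.
Things that resemble listed ones, but are neither listed nor needed, are in the scene too. There is more than one size of the carrier; the job needs the larger.

How it is judged:
By the outcome, as a careful person would: the job done as asked, in the order asked, and still so for the second after the job is handed in, with the robot touching nothing.
It also fails if it takes over 64 s, if anything falls off the work surface, if the arm or the gripper's body presses on something with over 40 N, if the wrist force passes 120 N, or if a joint passes its speed limit or range.

## Robot

A 6-joint arm with a two-finger parallel gripper is mounted at the origin on a cart in front of the work surface, level with it; the furniture and walls round the work are solid. World frame = base frame: x ahead of the robot, y to its left, z up, the work surface at z = 0. Lengths are in m, angles in rad, forces in N, time in s.
With the tool pointing down it reaches from about 0.25 to 0.775 m from the base axis. Payload 4 kg.
Tool frame: the origin (TCP) lies midway between the tips of the shut fingers; the grasp point (between the pads) lies 19 mm behind it (robot.tcp_to_grasp is the distance from the TCP to the grasp point, in m); z points along the fingers, y is the line along which they close (so a half turn about z gives the same grasp; the last joint's range is limited). The gripper opens to 94 mm and grips with 3 to 60 N. Pads are 16 mm wide; open, the fingers measure 119 mm over their backs; the gripper's body (75 mm by 177 mm) begins 78 mm behind the grasp point.
Start: joints at [-1.394, 0.087, 1.371, -0, 1.684, -0.103], TCP at [0.152, -0.529, 0.206] pointing down, gripper open.
Joint ranges: [-3.1, 3.1], [-0.76, 2.03], [0.27, 2.55], [-1.08, 4.22], [0.17, 2.65], [-2.57, 2.57]. Speed limits (rad/s): [2.79, 2.79, 3.14, 3.14, 3.14, 3.14].

## Interface

Orientations are given as [roll, pitch, yaw] about the fixed x, y, z axes, in that order (R = Rz(yaw) Ry(pitch) Rx(roll)).
In Python, from bench import robot, viewer gives the robot as it stands. The module is installed in compiled form; this text tells all that it offers.
- The arm moves only by the shell command python3 -m handwheel 'ROWS' [OPENING]. ROWS is JSON, a list of rows, each a list of 6 numbers: the shift along the tool's x, y, z in units of 0.2 m (1.0 is 0.2 m), then the turn, a rotation vector about the tool's x, y, z in units of 30 degrees (1.0 is 30 degrees). In form: [[x, y, z, wx, wy, wz], ...]. A call has 1 to 10 rows; each row is the pose to reach, as a shift and turn from the pose commanded when the call began, along the tool's axes at that moment; what a row does not reach only later rows make up. A row lasts 1/12 s, in which the tool goes at most 41.7 mm and 7.16 degrees, less where a joint would pass 70% of its speed; a pose out of reach is approached as far as the arm can. A call with a number of a shift or a turn outside -1 to 1 is refused whole. A call with a gripper value outside its range is refused whole. OPENING is the gripper's target within -1 to 1 (shut at 1, half-way at 0, fully open at -1), set as the call begins (- or left out, the last holds). The fingers move at their own pace and stop on an object; the grip force is fixed at half the most. Time passes only in rows, so rows that repeat a pose let the fingers close. It gives the time, the measured TCP pose, the force, the opening and the grip force at its end, in the units of the state.
- robot.get_obs(): the state, without advancing time (a new reading comes with each control period).
- viewer.snapshot(name): name is "scene" or "top" or "wrist"; returns the picture (400x640x3 uint8, red, green, blue); there is no depth.
- viewer.calibration(name): a dict with "fx", "fy", "cx", "cy" (pixels), "k1" (the pictures are not rectified: a ray, as slopes to the right and down, at radius r is drawn at 1 + k1 r^2 times it, then the intrinsics apply), "R" (3x3) and "t" (3): a world point X has camera coordinates R X + t. Camera axes: x right, y down, z forward; pixel columns grow to the right and rows downward; lengths in m; the calibration is good to about 2 mm. A picture is of the moment at which its call begins: read the wrist's pose just before it. calibration takes no time and is no camera call; for the wrist camera it gives the pose at the moment of the call.
- robot.close_job(): hands the job in; it is judged then, once.
The state is a dict: "time": time; "joint_positions": joint angles; "qvel": joint speeds; "joint_torque": joint torques, N m; "tool_pos": TCP position; "ee_rot": TCP orientation; "wrist_force": force on the tool from outside, world axes, zero at the start; "wrist_torque": the same for the moment, N m; "width": finger opening in m; "finger_force": force on a finger pad.
Only numpy, scipy, OpenCV 4.12 (cv2) and the standard library are available. Lean on these libraries where they do the work, as an engineer would, in place of code of your own. Each camera call takes 0.05 s, during which the arm holds its last target. There are 200 camera calls.

## Working session

There is one attempt and no reset: what is moved stays moved. The work goes in short steps, Python scripts to look and compute and a shell command to move; the robot and the scene stay as the last step left them, time stands still between calls to the robot, and variables do not carry over. Pictures are saved under pics/ and viewed, at most 12 in all, crops included, and the job is handed in when it is done.

```bash
mkdir -p pics
python3 - <<'E'
from bench import robot, viewer
import cv2
o=robot.get_obs(); print({k:o[k] for k in('time','tool_pos','ee_rot','width','wrist_force')})
for n in("scene","top"):
    cv2.imwrite(f"pics/{n}0.png",viewer.snapshot(n)[:,:,::-1]); c=viewer.calibration(n); print(n,c)
E
```

```text
{'time': 0.0, 'tool_pos': array([ 0.15178322, -0.52807441,  0.20431973]), 'ee_rot': array([-3.13942001e+00, -2.45213472e-04,  2.79830743e-01]), 'width': 0.09370300071612461, 'wrist_force': array([ 0.0242654 ,  0.62174525, -0.67580146])}
scene {'fx': 473.9271884728102, 'fy': 473.9271884728102, 'cx': 323.3377245637587, 'cy': 204.4089876014726, 'k1': -0.01518548312822955, 'R': array([[-0.06029529, -0.99805627, -0.01575326],
       [-0.54911127,  0.04634442, -0.83446331],
       [ 0.83357141, -0.04166391, -0.55083829]]), 't': array([-8.43509492e-04,  3.79748167e-01,  1.11266813e+00])}
top {'fx': 467.69551489242855, 'fy': 467.69551489242855, 'cx': 324.1617274997189, 'cy': 197.29874204685103, 'k1': -0.019229380654021473, 'R': array([[ 0.00221945, -0.99995813, -0.00887773],
       [-0.99895127, -0.00181104, -0.04575026],
       [ 0.04573227,  0.00896996, -0.99891346]]), 't': array([-0.05315095,  0.58862973,  1.45321249])}
```

View pics/top0.png

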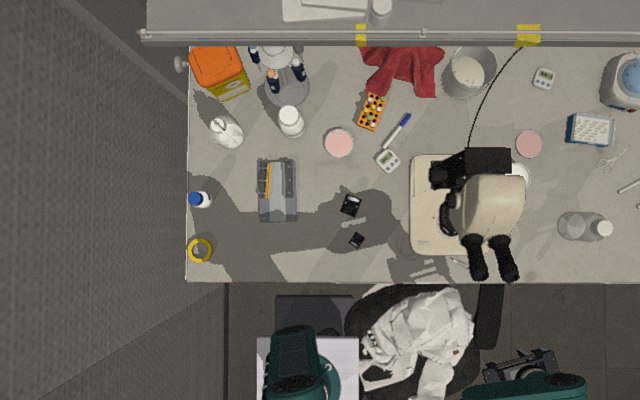

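View pics/scene0.png

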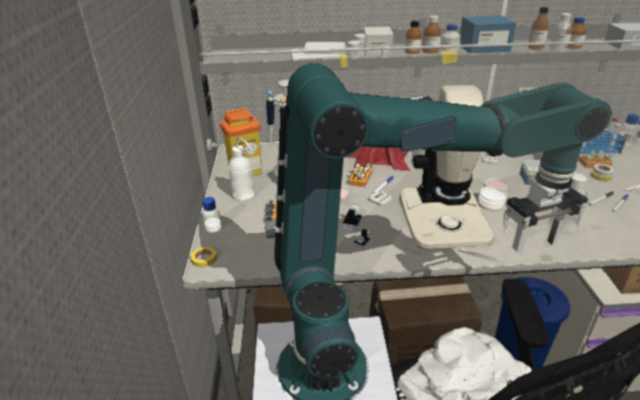

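Top view: the way is at about (277,190), with its open end toward the robot and the brass gib on the left. The larger carrier is at (350,205) and a smaller one at (357,240). The microscope is to the right, and the arm is at its lower side. Next I'll enlarge the work area.

```bash
cat > h.py <<'E'
import numpy as np, cv2
from bench import robot, viewer
def ray(c,uv,z):
    p=np.array([(uv[0]-c['cx'])/c['fx'],(uv[1]-c['cy'])/c['fy']]); q=p.copy()
    for _ in range(8): q=p/(1+c['k1']*(q@q))
    R,t=np.array(c['R']),np.array(c['t']); o=-R.T@t; d=R.T@np.array([q[0],q[1],1])
    return o+d*(z-o[2])/d[2]
def proj(c,X):
    x=np.array(c['R'])@X+c['t']; q=x[:2]/x[2]; q=q*(1+c['k1']*(q@q))
    return np.array([q[0]*c['fx']+c['cx'],q[1]*c['fy']+c['cy']])
E
python3 - <<'E'
from h import *
im=cv2.imread('pics/top0.png')[150:255,250:390]
cv2.imwrite('pics/crop1.png',cv2.resize(im,None,fx=5.6,fy=5.6,interpolation=cv2.INTER_CUBIC))
c=viewer.calibration('top')
for uv,z in [((277,190),.014),((350,205),.066),((357,240),.04)]: print(uv,ray(c,uv,z))
E
```

```text
(277, 190) [0.61137087 0.09615131 0.014     ]
(350, 205) [ 0.5631873 -0.1304974  0.066    ]
(357, 240) [ 0.4567088 -0.1531234  0.04     ]
```

View pics/crop1.png

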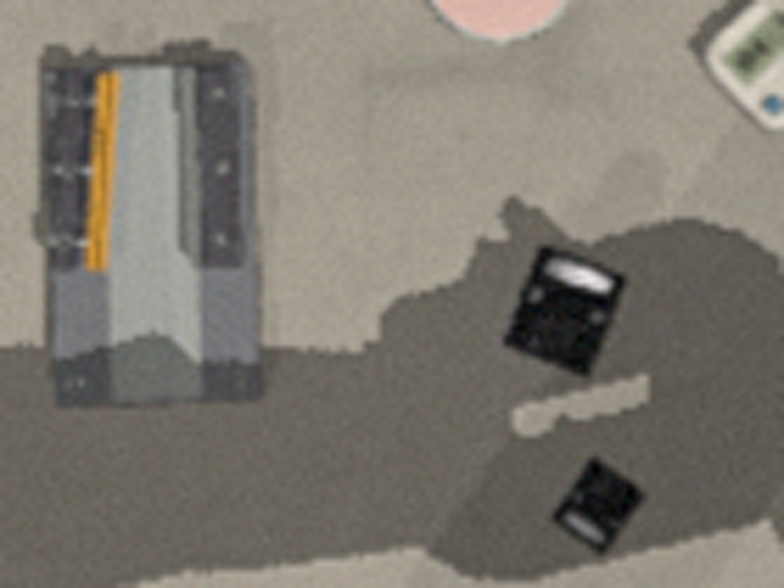

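The larger carrier points up and slightly right, at a yaw of about -20°. The way's yaw is about 0. I'll draw the arm in first, then move across.

```bash
cat >> h.py <<'E'
from scipy.spatial.transform import Rotation as Ro
def to(p,yaw):
    o=robot.get_obs(); R=Ro.from_euler('xyz',o['ee_rot'])
    T=Ro.from_euler('xyz',[np.pi,0,yaw])
    return np.round(R.inv().apply(np.array(p)-o['tool_pos'])/.2,4), np.round((R.inv()*T).as_rotvec(degrees=True)/30,4)
E
python3 -m handwheel '[[0.45,-0.67,0,0,0,0],[0.45,-0.67,0,0,0,0],[0.45,-0.67,0,0,0,0],[0.45,-0.67,0,0,0,0],[0.45,-0.67,0,0,0,0],[0.45,-0.67,0,0,0,0]]'
python3 -m handwheel '[[0.45,-0.67,0,0,0,0.5],[0.45,-0.67,0,0,0,0.5],[0.45,-0.67,0,0,0,0.5],[0.45,-0.67,0,0,0,0.5],[0.45,-0.67,0,0,0,0.5],[0.45,-0.67,0,0,0,0.5]]'
python3 -c "
from h import *
print(to([.47,-.125,.27],-.35))"
```

```text
time: 0.6
tool_pos: [0.2018, -0.3738, 0.2056]
ee_rot: [3.14, 0.0, 0.282]
wrist_force: [-0.1, -0.4, -0.6]
width: 0.0939
finger_force: 0.0
time: 1.1
tool_pos: [0.2515, -0.2212, 0.2057]
ee_rot: [3.14, -0.0, 0.022]
wrist_force: [0.1, -0.8, 0.6]
width: 0.0936
finger_force: 0.0
(array([ 1.1025, -0.4566, -0.3218]), array([ 0.0029, -0.0012,  0.7098]))
```

```bash
python3 -m handwheel '[[1.0,-0.45,-0.3,0,0,0.7],[1.0,-0.45,-0.3,0,0,0.7],[1.0,-0.45,-0.3,0,0,0.7],[1.0,-0.45,-0.3,0,0,0.7],[1.0,-0.45,-0.3,0,0,0.7],[1.0,-0.45,-0.3,0,0,0.7],[1.0,-0.45,-0.3,0,0,0.7],[1.0,-0.45,-0.3,0,0,0.7],[1.0,-0.45,-0.3,0,0,0.7]]'
python3 - <<'E'
from h import *
c=viewer.calibration('wrist');im=viewer.snapshot('wrist')[:,:,::-1];cv2.imwrite('pics/w1.png',im);np.save('w1c.npy',c,allow_pickle=True)
print(c, robot.get_obs()['tool_pos'])
E
```

```text
time: 1.85
tool_pos: [0.4491, -0.1297, 0.2644]
ee_rot: [3.141, 0.002, -0.351]
wrist_force: [-0.0, -1.0, -0.3]
width: 0.0941
finger_force: 0.0
{'fx': 359.4330171569357, 'fy': 359.4330171569357, 'cx': 317.7493741149876, 'cy': 198.52562905159982, 'k1': -0.014206405591506129, 'R': array([[-3.45033233e-01, -9.38590337e-01,  4.97835216e-04],
       [-9.11794638e-01,  3.35308662e-01,  2.37062522e-01],
       [-2.22671521e-01,  8.13405249e-02, -9.71494268e-01]]), 't': array([0.03243682, 0.41459461, 0.55753576])} [ 0.44847776 -0.12967733  0.26453709]
```

View pics/w1.png

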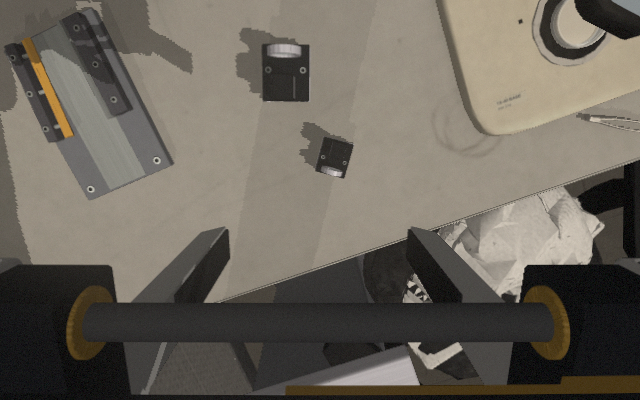

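The wrist view shows the large carrier at (286,72), nearly square to the image. The smaller one is at (334,157). The way is at left, with its rear plate corners near (173,163) and (90,199). Next I'll measure all of these.

```bash
cat > m1.py <<'E'
from h import *
im=cv2.imread('pics/w1.png'); c=np.load('w1c.npy',allow_pickle=True).item()
g=cv2.cvtColor(im,cv2.COLOR_BGR2GRAY)
sub=g[30:115,245:325]
m=(sub<55).astype(np.uint8)
n,l,s,_=cv2.connectedComponentsWithStats(m); i=1+s[1:,4].argmax(); print(s[i])
for r in range(30,112,8): x=np.where(l[r-30]==i)[0]+245; print(r,(x.min(),x.max()) if len(x) else 0)
q=np.array([[263,101],[309,101],[263,46],[309,46],[173,163],[90,199]],np.float32).reshape(-1,1,2)
q=cv2.cornerSubPix(g,q,(5,5),(-1,-1),(3,30,.01)).reshape(-1,2)
for p,z in zip(q,[.02,.02,.026,.026,.014,.014]): print(p,ray(c,p,z))
cv2.imwrite('pics/c2.png',np.hstack([cv2.resize(im[25:120,240:335],(570,570),interpolation=2)]))
E
python3 m1.py
```

```text
[  17   14   47   57 1997]
30 0
38 0
46 (np.int64(263), np.int64(308))
54 (np.int64(262), np.int64(308))
62 (np.int64(263), np.int64(308))
70 (np.int64(263), np.int64(308))
78 (np.int64(263), np.int64(308))
86 (np.int64(263), np.int64(308))
94 (np.int64(263), np.int64(308))
102 0
110 0
[262.95502  100.840416] [ 0.54529507 -0.09942857  0.02      ]
[308.3573  100.66641] [ 0.52760903 -0.14799652  0.02      ]
[263.  46.] [ 0.59823086 -0.12200435  0.026     ]
[308.80603   44.322395] [ 0.58262332 -0.16927051  0.026     ]
[173.5482  163.95651] [0.51508968 0.03018825 0.014     ]
[ 88.57163 200.23239] [0.51082668 0.14902146 0.014     ]
```

View pics/c2.png

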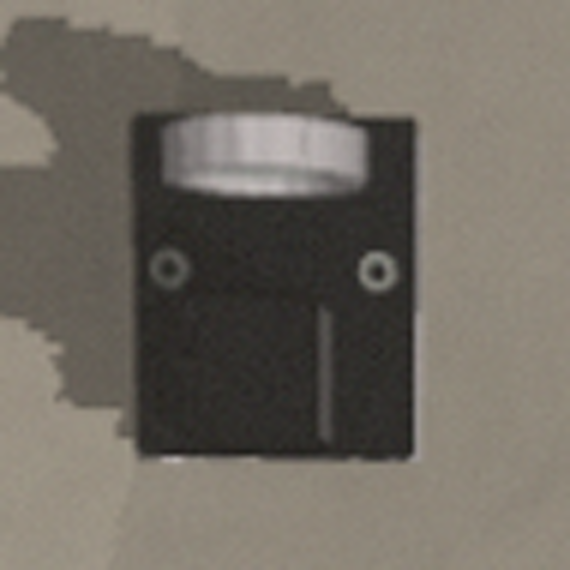

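The crop shows the plate's rear edge at row 101 and its sides at columns 263 and 308. The lens is forward and the block sits rear-centre. The grip point is at about (0.548, -0.128) with a yaw of about -20.5°.

```bash
python3 -c "
from h import *
print(to([.5483,-.128,.12],-.358))"
```

```text
(array([ 0.4671, -0.1804,  0.7216]), array([0.0018, 0.0037, 0.0125]))
```

```bash
python3 -m handwheel '[[0.467,-0.18,0.72,0,0,0.012],[0.467,-0.18,0.72,0,0,0.012],[0.467,-0.18,0.72,0,0,0.012],[0.467,-0.18,0.72,0,0,0.012],[0.467,-0.18,0.72,0,0,0.012],[0.467,-0.18,0.72,0,0,0.012],[0.467,-0.18,0.72,0,0,0.012],[0.467,-0.18,0.72,0,0,0.012]]'
python3 - <<'E'
from h import *
c=viewer.calibration('wrist');im=viewer.snapshot('wrist')[:,:,::-1];cv2.imwrite('pics/w2.png',im)
print(proj(c,np.array([.5483,-.128,.066])),to([.5483,-.128,.032],-.358))
E
```

```text
time: 2.57
tool_pos: [0.5495, -0.1271, 0.1245]
ee_rot: [3.141, -0.004, -0.356]
wrist_force: [-0.3, -0.5, -0.1]
width: 0.0938
finger_force: 0.0
[318.65878394 215.42005891] (array([-0.0077,  0.007 ,  0.4644]), array([ 0.0004, -0.0103,  0.0037]))
```

View pics/w2.png

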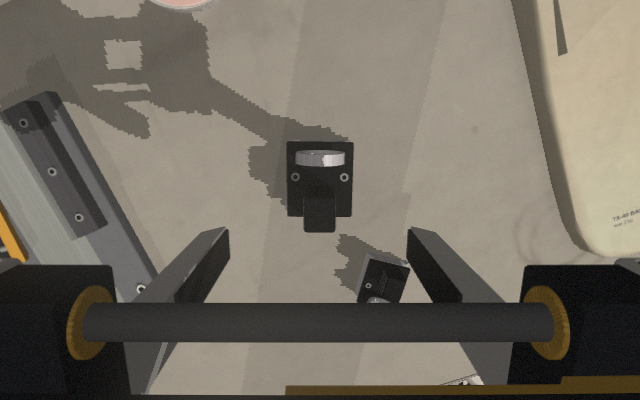

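The block's top is centred at about (320,216), against a prediction of (319,215), so I'll descend and grip.

```bash
python3 -m handwheel '[[0,0,0.2,0,0,0],[0,0,0.35,0,0,0],[0,0,0.46,0,0,0],[0,0,0.46,0,0,0],[0,0,0.46,0,0,0],[0,0,0.46,0,0,0]]'
python3 -m handwheel '[[0,0,0,0,0,0],[0,0,0,0,0,0],[0,0,0,0,0,0],[0,0,0,0,0,0],[0,0,0,0,0,0],[0,0,0,0,0,0],[0,0,0,0,0,0],[0,0,0,0,0,0],[0,0,0,0,0,0],[0,0,0,0,0,0]]' 1
```

```text
time: 3.12
tool_pos: [0.551, -0.1266, 0.0328]
ee_rot: [-3.142, -0.005, -0.355]
wrist_force: [0.3, -0.0, 0.9]
width: 0.0937
finger_force: 0.0
time: 3.95
tool_pos: [0.5493, -0.1258, 0.0294]
ee_rot: [3.142, 0.0, -0.355]
wrist_force: [0.2, -0.8, 0.0]
width: 0.0309
finger_force: 0.0
```

```bash
python3 -m handwheel '[[0,0,0,0,0,0],[0,0,0,0,0,0],[0,0,0,0,0,0],[0,0,0,0,0,0],[0,0,0,0,0,0],[0,0,0,0,0,0]]'
python3 -m handwheel '[[0,0,-0.1,0,0,0],[0,0,-0.3,0,0,0],[0,0,-0.5,0,0,0],[0,0,-0.6,0,0,0],[0,0,-0.6,0,0,0],[0,0,-0.6,0,0,0],[0,0,-0.6,0,0,0]]'
python3 -c "
from h import *
print(to([.46,.08,.2],.037))"
```

```text
time: 4.45
tool_pos: [0.5492, -0.1259, 0.0294]
ee_rot: [3.141, 0.0, -0.355]
wrist_force: [-0.6, -0.5, -0.5]
width: 0.0217
finger_force: 29.8
time: 5.03
tool_pos: [0.5479, -0.1252, 0.1466]
ee_rot: [3.142, 0.005, -0.355]
wrist_force: [-0.1, -0.1, -2.8]
width: 0.022
finger_force: 29.8
(array([-0.7697, -0.8097, -0.2632]), array([-0.0017,  0.009 , -0.7482]))
```

```bash
python3 -m handwheel '[[-0.75,-0.85,-0.3,0,0,-0.75],[-0.75,-0.85,-0.3,0,0,-0.75],[-0.75,-0.85,-0.3,0,0,-0.75],[-0.75,-0.85,-0.3,0,0,-0.75],[-0.75,-0.85,-0.3,0,0,-0.75],[-0.75,-0.85,-0.3,0,0,-0.75],[-0.75,-0.85,-0.3,0,0,-0.75],[-0.75,-0.85,-0.3,0,0,-0.75],[-0.75,-0.85,-0.3,0,0,-0.75]]'
python3 - <<'E'
from h import *
c=viewer.calibration('wrist');im=viewer.snapshot('wrist')[:,:,::-1];cv2.imwrite('pics/w3.png',im);np.save('w3c.npy',c,allow_pickle=True)
print(robot.get_obs()['tool_pos'])
E
```

```text
time: 5.78
tool_pos: [0.4668, 0.0852, 0.2068]
ee_rot: [3.141, 0.005, 0.038]
wrist_force: [0.3, -0.3, -1.6]
width: 0.022
finger_force: 29.8
[0.46707153 0.08480686 0.20701891]
```

View pics/w3.png

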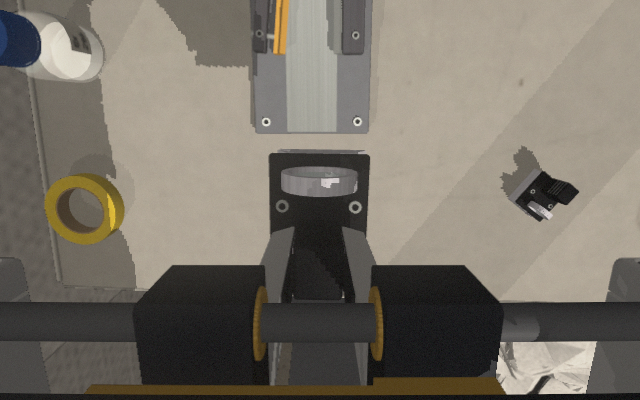

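The way's rear edge is at row 132, its sides are at columns 254 and 370, and its centre is at about column 312. The carrier is held straight at about column 319. Now I'll fit the plate edges.

```bash
cat > m3.py <<'E'
from h import *
im=cv2.imread('pics/w3.png'); c=np.load('w3c.npy',allow_pickle=True).item()
g=cv2.GaussianBlur(cv2.cvtColor(im,cv2.COLOR_BGR2GRAY),(3,3),0).astype(float)
def edge(prof,lo):
    d=np.diff(prof); i=abs(d).argmax(); w=abs(d[max(0,i-1):i+2]); return lo+max(0,i-1)+(w*np.arange(len(w))).sum()/w.sum()+.5
def fit(P):
    P=np.array(P)
    for _ in range(3):
        vx,vy,x,y=cv2.fitLine(P.astype(np.float32),cv2.DIST_HUBER,0,.01,.01).ravel()
        r=(P-[x,y])@[-vy,vx]; P=P[abs(r)<max(.0006,2*r.std())]
    return np.array([x,y]),np.array([vx,vy]),len(P),r.std()
L=[ray(c,(edge(g[r,246:262],246),r),.014)[:2] for r in range(62,126)]
Rr=[ray(c,(edge(g[r,362:378],362),r),.014)[:2] for r in range(62,126)]
B=[ray(c,(u,edge(g[124:140,u],124)),.014)[:2] for u in range(275,352)]
for P in(L,Rr,B):
    p,v,n,s=fit(P); print(p,np.degrees(np.arctan2(v[1],v[0])),n,s)
# carrier plate top corners, plate edges (z unknown ~ tcp-.05+.026+.019..)
o=robot.get_obs(); zt=o['tool_pos'][2]
zp=zt+.019-.050+.026
for q in[(270,155),(369,155),(269,222),(368,222)]: print(q,ray(c,q,zp)-o['tool_pos'])
E
python3 m3.py
```

```text
[0.5487093 0.1552402] 0.26219028 45 0.0006689847309708441
[0.5506595  0.03574601] 2.0291393 61 0.0002053898122987281
[0.5120338  0.09237644] -87.902084 77 7.95957723607211e-05
(270, 155) [ 0.04531364  0.02567539 -0.005     ]
(369, 155) [ 0.04715102 -0.02488509 -0.005     ]
(269, 222) [ 0.00944238  0.02604167 -0.005     ]
(368, 222) [ 0.01136107 -0.02686951 -0.005     ]
```

```bash
cat >> m3.py <<'E'
print('---')
K=np.array([[255.5,132.5],[369.5,132.5],[266,122],[358,121.5]],np.float32).reshape(-1,1,2)
K=cv2.cornerSubPix(g.astype(np.uint8),K,(4,4),(-1,-1),(3,30,.01)).reshape(-1,2)
for k in K: print(k,ray(c,k,.014))
E=[]
for r in range(5,50,5): 
    s=g[r,:]; print(r,[int(x) for x in s[246:300:2]],'|',[int(x) for x in s[326:378:2]]) if r in(20,40) else 0
    E.append(ray(c,(edge(g[r,334:350],334),r),.029)[:2])
print(fit(E)); print(-np.array(c['R']).T@c['t'])
E
python3 m3.py | sed -n '/---/,$p'
```

```text
---
[255.2003  132.64801] [0.51095302 0.14977696 0.014     ]
[367.46503 132.74002] [0.51500718 0.0353813  0.014     ]
[267.70612  123.692856] [0.52036451 0.13706116 0.014     ]
[356.22247 124.73866] [0.52257653 0.04733192 0.014     ]
20 [108, 108, 97, 82, 70, 66, 66, 71, 87, 90, 79, 69, 78, 82, 98, 171, 169, 120, 151, 164, 164, 166, 163, 167, 164, 169, 176] | [168, 130, 121, 122, 133, 137, 136, 128, 91, 91, 95, 94, 91, 93, 93, 91, 91, 90, 93, 98, 119, 119, 118, 143, 153, 154]
40 [111, 111, 107, 80, 68, 69, 69, 70, 79, 82, 70, 98, 89, 92, 148, 178, 139, 141, 164, 163, 166, 166, 160, 164, 163, 168, 174] | [167, 124, 120, 121, 134, 138, 136, 120, 79, 93, 96, 94, 92, 93, 98, 100, 93, 91, 92, 101, 120, 119, 122, 148, 155, 155]
(array([0.61211455, 0.06826429], dtype=float32), array([0.99962926, 0.02722824], dtype=float32), 9, np.float64(0.00022249606623495505))
[0.53553335 0.08696054 0.385614  ]
```

The way's origin is at about (0.608, 0.096) with a yaw of about 2.05°, and the cheek edge agrees with that. Next I'll hover over the run-up.

```bash
python3 -c "
from h import *
print(to([.5309,.0950,.06],.036))"
```

```text
(array([ 0.324 , -0.0397,  0.7337]), array([0.0015, 0.0082, 0.0016]))
```

```bash
python3 -m handwheel '[[0.324,-0.04,0.15,0,0.008,0],[0.324,-0.04,0.3,0,0.008,0],[0.324,-0.04,0.45,0,0.008,0],[0.324,-0.04,0.6,0,0.008,0],[0.324,-0.04,0.7,0,0.008,0],[0.324,-0.04,0.733,0,0.008,0],[0.324,-0.04,0.733,0,0.008,0],[0.324,-0.04,0.733,0,0.008,0]]'
python3 - <<'E'
from h import *
c=viewer.calibration('wrist');im=viewer.snapshot('wrist')[:,:,::-1];cv2.imwrite('pics/w4.png',im);np.save('w4c.npy',c,allow_pickle=True)
cv2.imwrite('pics/w4c.png',cv2.resize(im[0:300,190:450],None,fx=2,fy=2,interpolation=2))
o=robot.get_obs();np.save('w4t.npy',np.r_[o['tool_pos'],o['ee_rot']])
print(o['tool_pos'],o['ee_rot'],to([.5309,.0950,.0445],.036))
E
```

```text
time: 6.5
tool_pos: [0.5326, 0.0952, 0.063]
ee_rot: [3.141, -0.004, 0.036]
wrist_force: [-0.8, -0.6, -2.0]
width: 0.0221
finger_force: 29.9
[0.53350969 0.09555784 0.06434245] [ 3.14155302 -0.0068897   0.03677405] (array([-0.0138,  0.0023,  0.0991]), array([ 0.0001, -0.0132,  0.0015]))
```

View pics/w4c.png

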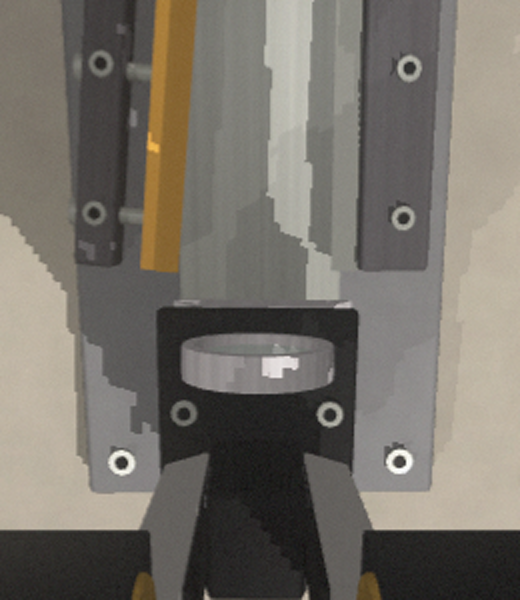

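The crop shows the way's centre at about column 260 and the carrier's plate centre at about column 257.5. That puts the carrier roughly 1 mm toward the gib, as intended, and yaw is aligned. I'll let it settle and then lower.

```bash
python3 -m handwheel '[[0,0,0.02,0,0,0],[0,0,0.04,0,0,0],[0,0,0.05,0,0,0],[0,0,0.05,0,0,0],[0,0,0.05,0,0,0],[0,0,0.05,0,0,0]]'
python3 -c "
from h import *
for i in range(3): print(robot.get_obs()['tool_pos'],robot.get_obs()['wrist_force'])
print(to([.5309,.0950,.0445],.036))"
```

```text
time: 7.05
tool_pos: [0.5323, 0.0962, 0.0531]
ee_rot: [3.142, -0.005, 0.038]
wrist_force: [-0.2, -0.5, -2.5]
width: 0.0221
finger_force: 29.9
[0.53229967 0.09623321 0.05311033] [-0.17809911 -0.50753317 -2.46446962]
[0.53229967 0.09623321 0.05311033] [-0.17809911 -0.50753317 -2.46446962]
[0.53229967 0.09623321 0.05311033] [-0.17809911 -0.50753317 -2.46446962]
(array([-0.0074,  0.0059,  0.043 ]), array([ 0.0002, -0.0089,  0.0039]))
```

```bash
python3 -m handwheel '[[0,0,0.01,0,-0.009,0],[0,0,0.02,0,-0.009,0],[0,0,0.03,0,-0.009,0],[0,0,0.035,0,-0.009,0],[0,0,0.035,0,-0.009,0],[0,0,0.035,0,-0.009,0],[0,0,0.035,0,-0.009,0]]'
python3 -m handwheel '[[0,0,0.003,0,0,0],[0,0,0.006,0,0,0],[0,0,0.01,0,0,0],[0,0,0.01,0,0,0],[0,0,0.01,0,0,0]]'
```

```text
time: 7.63
tool_pos: [0.5323, 0.0961, 0.0459]
ee_rot: [3.142, 0.0, 0.038]
wrist_force: [-0.0, -0.1, -2.1]
width: 0.0217
finger_force: 29.9
time: 8.05
tool_pos: [0.5322, 0.0961, 0.0438]
ee_rot: [3.141, 0.001, 0.038]
wrist_force: [-0.1, -0.6, -2.7]
width: 0.0219
finger_force: 29.9
```

```bash
python3 -m handwheel '[[0,0,0.002,0,0,0],[0,0,0.004,0,0,0],[0,0,0.004,0,0,0],[0,0,0.004,0,0,0]]'
python3 -m handwheel '[[0,0,0.002,0,0,0],[0,0,0.003,0,0,0],[0,0,0.003,0,0,0],[0,0,0.003,0,0,0]]'
```

```text
time: 8.38
tool_pos: [0.5325, 0.0962, 0.0434]
ee_rot: [3.142, -0.0, 0.038]
wrist_force: [-0.3, -0.4, -0.9]
width: 0.0217
finger_force: 29.9
time: 8.72
tool_pos: [0.5327, 0.0962, 0.0434]
ee_rot: [3.142, -0.001, 0.038]
wrist_force: [-2.4, -0.5, 4.9]
width: 0.0218
finger_force: 29.9
```

The foot is on the floor. I'll ease the pressure and slide toward the mouth.

```bash
python3 -m handwheel '[[0.01,0,-0.002,0,0,0],[0.025,0,-0.002,0,0,0],[0.045,0,-0.002,0,0,0],[0.065,0,-0.002,0,0,0],[0.085,0,-0.002,0,0,0],[0.105,0,-0.002,0,0,0],[0.125,0,-0.002,0,0,0],[0.14,0,-0.002,0,0,0],[0.15,0,-0.002,0,0,0],[0.15,0,-0.002,0,0,0]]'
python3 -m handwheel '[[0.01,0,0,0,0,0],[0.025,0,0,0,0,0],[0.04,0,0,0,0,0],[0.05,0,0,0,0,0],[0.05,0,0,0,0,0],[0.05,0,0,0,0,0]]'
python3 - <<'E'
from h import *
c=viewer.calibration('wrist');im=viewer.snapshot('wrist')[:,:,::-1];cv2.imwrite('pics/w5.png',im)
cv2.imwrite('pics/w5c.png',cv2.resize(im[0:300,190:450],None,fx=2,fy=2,interpolation=2))
E
```

```text
time: 9.55
tool_pos: [0.5635, 0.0973, 0.0434]
ee_rot: [-3.142, -0.001, 0.038]
wrist_force: [-1.2, -0.1, 4.9]
width: 0.0218
finger_force: 29.9
time: 10.05
tool_pos: [0.5733, 0.0977, 0.0434]
ee_rot: [3.142, -0.001, 0.038]
wrist_force: [0.5, 0.8, 4.0]
width: 0.022
finger_force: 29.9
```

View pics/w5c.png

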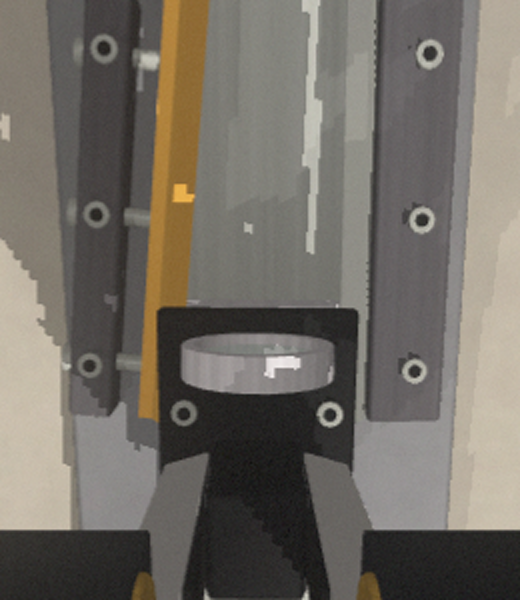

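The carrier's front is about 30 mm under the cheeks, with gaps on both sides and low side force. I'll slide it a little further while gripped.

```bash
python3 -m handwheel '[[0.01,0,0,0,0,0],[0.02,0,0,0,0,0],[0.03,0,0,0,0,0],[0.04,0,0,0,0,0],[0.05,0,0,0,0,0],[0.06,0,0,0,0,0],[0.06,0,0,0,0,0],[0.06,0,0,0,0,0]]'
```

```text
time: 10.77
tool_pos: [0.5847, 0.0979, 0.0434]
ee_rot: [3.141, -0.001, 0.038]
wrist_force: [-1.0, -1.0, 5.3]
width: 0.0217
finger_force: 29.9
```

```bash
python3 -m handwheel '[[0,0,0,0,0,0],[0,0,0,0,0,0],[0,0,0,0,0,0],[0,0,0,0,0,0],[0,0,0,0,0,0],[0,0,0,0,0,0],[0,0,0,0,0,0],[0,0,0,0,0,0]]' 0
python3 -m handwheel '[[0,0,-0.05,0,0,0],[0,0,-0.12,0,0,0],[0,0,-0.25,0,0,0],[0,0,-0.28,0,0,0],[0,0,-0.28,0,0,0],[0,0,-0.28,0,0,0]]'
python3 -m handwheel '[[-0.1,0,0,0,0,0],[-0.2,0,0,0,0,0],[-0.2,0,0,0,0,0],[-0.2,0,0,0,0,0],[-0.2,0,0,0,0,0],[-0.2,0,0,0,0,0],[-0.2,0,0,0,0,0],[-0.2,0,0,0,0,0],[-0.2,0,0,0,0,0]]' 1
python3 - <<'E'
from h import *
c=viewer.calibration('wrist');im=viewer.snapshot('wrist')[:,:,::-1];cv2.imwrite('pics/w6.png',im)
print(robot.get_obs()['wrist_force'],to([.545,.0938,.034],.036))
E
```

```text
time: 11.43
tool_pos: [0.5842, 0.0981, 0.0428]
ee_rot: [3.141, 0.001, 0.038]
wrist_force: [-0.7, -0.5, -0.1]
width: 0.0468
finger_force: 0.0
time: 11.93
tool_pos: [0.5845, 0.0981, 0.0993]
ee_rot: [3.142, -0.001, 0.038]
wrist_force: [-0.7, 1.0, 0.2]
width: 0.0467
finger_force: 0.0
time: 12.68
tool_pos: [0.5446, 0.0966, 0.0987]
ee_rot: [3.141, 0.001, 0.038]
wrist_force: [-0.2, -0.7, 0.9]
width: 0.0006
finger_force: 0.0
[-0.63876248  0.71650773  0.50996726] (array([0.0019, 0.014 , 0.3239]), array([0.0002, 0.001 , 0.0035]))
```

View pics/w6.png

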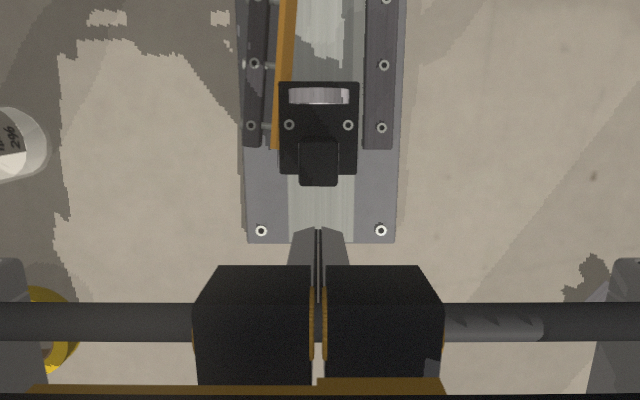

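The carrier is released, sitting straight in the mouth with its rear edge at about row 186. The shut fingers are behind it, so I'll lower them with a slight tip-forward tilt to push low on the rear face.

```bash
python3 -m handwheel '[[0,0.014,0.1,0,0.06,0],[0,0.014,0.2,0,0.06,0],[0,0.014,0.3,0,0.06,0],[0,0.014,0.35,0,0.06,0],[0,0.014,0.38,0,0.06,0],[0,0.014,0.38,0,0.06,0],[0,0.014,0.38,0,0.06,0]]'
python3 -m handwheel '[[0,0,0,0,0,0],[0,0,0,0,0,0]]'
```

```text
time: 13.32
tool_pos: [0.5449, 0.0938, 0.0234]
ee_rot: [3.142, -0.032, 0.038]
wrist_force: [0.1, -0.4, 0.3]
width: 0.0005
finger_force: 0.0
time: 13.48
tool_pos: [0.5455, 0.0939, 0.0243]
ee_rot: [3.142, -0.034, 0.038]
wrist_force: [-0.2, -1.5, 0.2]
width: 0.0006
finger_force: 0.0
```

```bash
python3 -m handwheel '[[0.02,0,0.001,0,0,0],[0.04,0,0.001,0,0,0],[0.06,0,0.002,0,0,0],[0.075,0,0.003,0,0,0],[0.085,0,0.003,0,0,0],[0.095,0,0.003,0,0,0],[0.105,0,0.004,0,0,0],[0.115,0,0.004,0,0,0],[0.125,0,0.004,0,0,0],[0.125,0,0.004,0,0,0]]'
python3 -m handwheel '[[0.008,0,0,0,0,0],[0.016,0,0,0,0,0],[0.024,0,0,0,0,0],[0.032,0,0.001,0,0,0],[0.04,0,0.001,0,0,0],[0.04,0,0.001,0,0,0]]'
```

```text
time: 14.32
tool_pos: [0.5696, 0.0948, 0.0227]
ee_rot: [-3.142, -0.031, 0.038]
wrist_force: [0.0, 0.2, -0.0]
width: 0.0006
finger_force: 0.1
time: 14.82
tool_pos: [0.5778, 0.0951, 0.0229]
ee_rot: [-3.142, -0.032, 0.038]
wrist_force: [-0.2, 0.7, 0.1]
width: 0.0005
finger_force: 0.1
```

```bash
for i in 1; do python3 -m handwheel '[[0.007,0,0,0,0,0],[0.014,0,0,0,0,0],[0.021,0,0.001,0,0,0],[0.028,0,0.001,0,0,0],[0.028,0,0.001,0,0,0]]'; done
python3 -m handwheel '[[0.006,0,0,0,0,0],[0.012,0,0,0,0,0],[0.018,0,0.001,0,0,0],[0.018,0,0.001,0,0,0]]'
```

```text
time: 15.23
tool_pos: [0.5825, 0.0953, 0.0228]
ee_rot: [3.142, -0.03, 0.038]
wrist_force: [-2.7, -0.4, -0.2]
width: 0.0007
finger_force: 1.4
time: 15.57
tool_pos: [0.5845, 0.0954, 0.0223]
ee_rot: [3.142, -0.026, 0.038]
wrist_force: [-7.2, -0.4, 3.8]
width: 0.0003
finger_force: 3.4
```

Run:
```python
from h import *
im=viewer.snapshot('wrist')[:,:,::-1];cv2.imwrite('pics/w7.png',im)
```

```text
(no output)
```

View pics/w7.png

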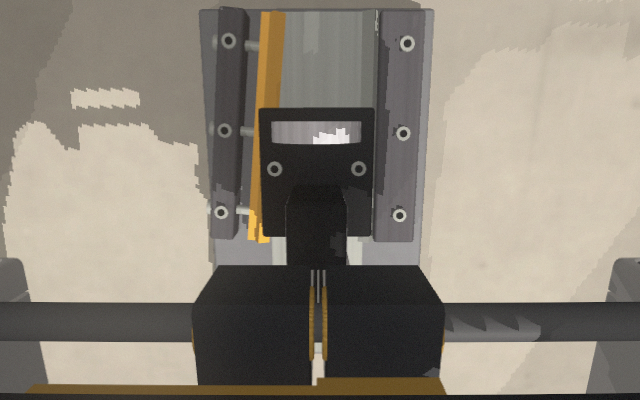

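The carrier has started to wedge straight at way x of about +15 mm, with the gib flush along its flank. The push is 7 N, so I'll raise it gradually.

```bash
python3 -m handwheel '[[0.004,0,-0.001,0,0,0],[0.008,0,-0.002,0,0,0],[0.012,0,-0.003,0,0,0],[0.015,0,-0.003,0,0,0],[0.015,0,-0.003,0,0,0],[0.015,0,-0.003,0,0,0]]'
python3 -m handwheel '[[0,0,0,0,0,0]]'
python3 -m handwheel '[[0,0,0,0,0,0]]'
```

```text
time: 16.12
tool_pos: [0.5857, 0.0955, 0.0223]
ee_rot: [3.141, -0.022, 0.038]
wrist_force: [-9.3, 0.3, 3.3]
width: 0.001
finger_force: 4.9
time: 16.2
tool_pos: [0.5857, 0.0955, 0.0224]
ee_rot: [3.141, -0.022, 0.038]
wrist_force: [-10.3, -0.5, 3.5]
width: 0.0002
finger_force: 4.9
time: 16.28
tool_pos: [0.5857, 0.0955, 0.0223]
ee_rot: [3.141, -0.022, 0.038]
wrist_force: [-9.1, -0.9, 4.2]
width: 0.0004
finger_force: 4.9
```

```bash
python3 -m handwheel '[[0.004,0,-0.001,0,0,0],[0.008,0,-0.003,0,0,0],[0.012,0,-0.005,0,0,0],[0.016,0,-0.007,0,0,0],[0.02,0,-0.008,0,0,0],[0.02,0,-0.008,0,0,0],[0.02,0,-0.008,0,0,0]]'
python3 -m handwheel '[[0,0,0,0,0,0]]'
python3 -m handwheel '[[0,0,0,0,0,0]]'
```

```text
time: 16.87
tool_pos: [0.5874, 0.0955, 0.0224]
ee_rot: [3.141, -0.016, 0.038]
wrist_force: [-12.7, -0.6, 2.2]
width: 0.0005
finger_force: 6.1
time: 16.95
tool_pos: [0.5874, 0.0955, 0.0224]
ee_rot: [3.141, -0.017, 0.038]
wrist_force: [-12.4, -0.4, 2.6]
width: 0.0004
finger_force: 6.1
time: 17.03
tool_pos: [0.5874, 0.0956, 0.0224]
ee_rot: [3.141, -0.017, 0.038]
wrist_force: [-12.0, -1.4, 2.2]
width: 0.0004
finger_force: 6.1
```

```bash
python3 -m handwheel '[[0.004,0,-0.001,0,0,0],[0.008,0,-0.002,0,0,0],[0.012,0,-0.003,0,0,0],[0.016,0,-0.004,0,0,0],[0.02,0,-0.005,0,0,0],[0.02,0,-0.005,0,0,0],[0.02,0,-0.005,0,0,0]]'
python3 -m handwheel '[[0,0,0,0,0,0]]'
python3 -m handwheel '[[0,0,0,0,0,0]]'
```

```text
time: 17.62
tool_pos: [0.5892, 0.0956, 0.0225]
ee_rot: [3.141, -0.011, 0.038]
wrist_force: [-15.7, -0.3, 1.8]
width: -0.0
finger_force: 7.7
time: 17.7
tool_pos: [0.5892, 0.0956, 0.0225]
ee_rot: [3.141, -0.011, 0.038]
wrist_force: [-15.5, -0.4, 1.9]
width: 0.0002
finger_force: 7.7
time: 17.78
tool_pos: [0.5892, 0.0956, 0.0225]
ee_rot: [3.141, -0.011, 0.038]
wrist_force: [-14.7, -1.3, 1.7]
width: 0.0006
finger_force: 7.7
```

The push is steady at about 15 N. I'll hold briefly, then back straight off and lift clear.

```bash
python3 -m handwheel '[[0,0,0,0,0,0],[0,0,0,0,0,0],[0,0,0,0,0,0],[0,0,0,0,0,0],[-0.01,0,0,0,0,0],[-0.025,0,0,0,0,0],[-0.05,0,0,0,0,0],[-0.1,0,0,0,0,0],[-0.2,0,0,0,0,0],[-0.22,0,0,0,0,0]]'
python3 -m handwheel '[[0,0,-0.2,0,0,0],[0,0,-0.4,0,0,0],[0,0,-0.5,0,0,0],[0,0,-0.5,0,0,0],[0,0,-0.5,0,0,0],[0,0,-0.5,0,0,0]]'
python3 - <<'E'
from h import *
im=viewer.snapshot('wrist')[:,:,::-1]; c=viewer.calibration('wrist');cv2.imwrite('pics/w8.png',im)
for k in((-.03,-.026,.04),(-.03,.026,.04),(.03,-.026,.04),(.03,.026,.04)):
    s,co=np.sin(.036),np.cos(.036); x=.0195+k[0]; print(k,proj(c,np.array([.6079+co*x-s*k[1],.096+s*x+co*k[1],k[2]])))
E
```

```text
time: 18.62
tool_pos: [0.5527, 0.0943, 0.0254]
ee_rot: [-3.141, -0.032, 0.038]
wrist_force: [0.5, 0.4, 0.6]
width: 0.0004
finger_force: 0.0
time: 19.12
tool_pos: [0.5504, 0.094, 0.1242]
ee_rot: [3.142, -0.031, 0.038]
wrist_force: [-0.1, -0.5, 0.6]
width: 0.0009
finger_force: 0.0
(-0.03, -0.026, 0.04) [352.54980336 143.86196064]
(-0.03, 0.026, 0.04) [281.1246666 143.8419812]
(0.03, -0.026, 0.04) [354.23406171  56.76021835]
(0.03, 0.026, 0.04) [279.3978684   56.74945865]
```

View pics/w8.png

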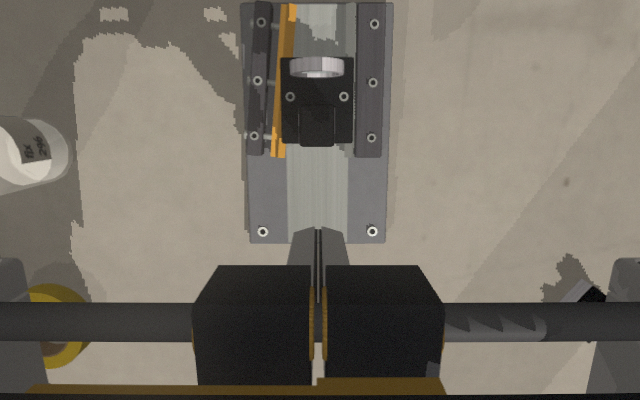

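The carrier sits square in the way. Its plate spans columns 281–353 and rows 57–143, which matches the predicted wedged pose to within a pixel, so it stayed put after the fingers left. The robot is clear, so I'll hand in.

```bash
python3 -c "
from bench import robot
print(robot.close_job())"
```

```text
the job is handed in; nothing more can be done
None
```

I set the larger lens carrier on the way, slid it in lens first and wedged it with a steady push of about 15 N; it stayed in place after I let go, and the job was handed in at about 19 s.

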